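# Line up the grinding wheels by size

## Robot

A 6-joint arm with a two-finger parallel gripper is mounted at the origin on the work surface. World frame = base frame: x ahead of the robot, y to its left, z up, the work surface at z = 0. Lengths are in m, angles in degrees, forces in N, time in s.
With the tool pointing down it reaches from about 0.35 to 0.975 m from the base axis. Payload 7.1 kg.
Tool frame: the origin (TCP) lies on the centre line of the jaws, within the pads' length; the fingertips stand 17 mm ahead of it and the grasp point (between the pads) lies 2 mm behind it; z points along the fingers, y is the line along which they close (so a half turn about z gives the same grasp; the last joint's range is limited). The gripper opens to 88 mm and grips with 3 to 60 N. Pads are 20 mm wide; open, the fingers measure 115 mm over their backs; the gripper's body (75 mm by 178 mm) begins 61 mm behind the grasp point.
Start: joints at [63.942, 24.242, 93.386, -0, 62.372, -1.089], TCP at [0.264, 0.567, 0.24] pointing down, gripper open.
Joint ranges: [-172.04, 172.04], [-51.8, 120.97], [4.93, 147.93], [-75.15, 255.16], [6.16, 154.13], [-145.62, 145.62]. Speed limits (degrees/s): [136.94, 136.94, 172.46, 180, 180, 180].

## Interface

Orientations are given as a 3x3 rotation matrix whose columns are the frame's x, y, z axes.
In Python, from cell import r gives the robot as it stands. The module is installed in compiled form; this text tells all that it offers.
- The arm moves only by the tool jog_arm, never from a script. Its argument "commands" is one flat list of numbers, 6 for each row, row after row: the shift along the tool's x, y, z in units of 0.4 m (1.0 is 0.4 m), then the turn, a rotation vector about the tool's x, y, z in units of 0.5 rad (1.0 is 0.5 rad). A call has 1 to 20 rows; each row is the pose to reach, as a shift and turn from the pose commanded when the call began, along the tool's axes at that moment; what a row does not reach only later rows make up. A row lasts 1/8 s, in which the tool goes at most 62.5 mm and 10.7 degrees, less where a joint would pass 70% of its speed; a pose out of reach is approached as far as the arm can. A call with a number of a shift or a turn outside -1 to 1 is refused whole. A call with a gripper value outside its range is refused whole. "hand" is the opening in per cent of the stroke, from 0 (shut) to 100 (fully open), set as the call begins (left out, the last holds). The fingers move at their own pace and stop on an object; "force" is the grip in N (left out, the last holds). Time passes only in rows, so rows that repeat a pose let the fingers close. It gives the time, the measured TCP pose, the force, the opening and the grip force at its end, in the units of the state.
- r.observe(): the state, without advancing time (a new reading comes with each control period).
- r.capture(name): name is "scene" or "top" or "wrist"; returns the picture (384x512x3 uint8, red, green, blue); there is no depth.
- r.camera_params(name): a dict with "K" (3x3 intrinsics, pixels), "camera_from_world" (4x4, takes a point from world to camera coordinates); the wrist camera has in their place "T_tool_cam" (4x4, takes a point from camera to tool coordinates, whose origin is the TCP and whose axes are the flange's). Camera axes: x right, y down, z forward; pixel columns grow to the right and rows downward; lengths in m; the calibration is good to about 2 mm. A picture is of the moment at which its call begins: read the wrist's pose just before it. camera_params takes no time and is no camera call.
- r.finish_job(): hands the job in; it is judged then, once.
The state is a dict: "time": time; "joints": joint angles; "qvel": joint speeds; "tau": joint torques, N m; "eef_pos": TCP position; "ee_rot": TCP orientation; "wrist_force": force on the tool from outside, world axes, zero at the start; "ft_torque": the same for the moment, N m; "gripper_width": finger opening in m; "gripper_force": force on a finger pad.
Only numpy, scipy, OpenCV 4.12 (cv2) and the standard library are available. Lean on these libraries where they do the work, as an engineer would, in place of code of your own. Each camera call takes 0.05 s, during which the arm holds its last target. There are 200 camera calls.

## Task

Put the four shank-mounted grinding wheels away on the wooden board, one on the middle of each cork pad with its shank up, in order of size: the largest on the pad next to the steel post, then smaller and smaller, the smallest farthest from the post. The wheels are brittle: set each one down before letting go, do not drop it, and leave them all standing still.

Things in the scene. Friction and masses are not known exactly. Their poses are not given: they have to be found in the camera images.
- wheel_34_mid (a point): The smallest of four loose grinding wheels: grey disc 34 mm across, 20 mm thick, lying flat; from its middle rises a dark flange (18 mm across, 3 mm high), then a bare steel shank 10 mm across, its top 60 mm above the disc's underside. 0.05 to 0.27 kg; lift it by the shank. Point: on the axis, 30 mm above the underside (half-way up); z up along the shank.
- wheel_46_mid (a point): The second smallest of four loose grinding wheels: grey disc 46 mm across, 20 mm thick, lying flat; from its middle rises a dark flange (18 mm across, 3 mm high), then a bare steel shank 10 mm across, its top 60 mm above the disc's underside. 0.05 to 0.27 kg; lift it by the shank. Point: on the axis, 30 mm above the underside (half-way up); z up along the shank.
- wheel_58_mid (a point): The second largest of four loose grinding wheels: grey disc 58 mm across, 20 mm thick, lying flat; from its middle rises a dark flange (18 mm across, 3 mm high), then a bare steel shank 10 mm across, its top 60 mm above the disc's underside. 0.05 to 0.27 kg; lift it by the shank. Point: on the axis, 30 mm above the underside (half-way up); z up along the shank.
- wheel_70_mid (a point): The largest of four loose grinding wheels: grey disc 70 mm across, 20 mm thick, lying flat; from its middle rises a dark flange (18 mm across, 3 mm high), then a bare steel shank 10 mm across, its top 60 mm above the disc's underside. 0.05 to 0.27 kg; lift it by the shank. Point: on the axis, 30 mm above the underside (half-way up); z up along the shank.
- pad_a_top (a point): One of four alike round cork pads, 82 mm across, 3 mm thick, fixed in a straight row 100 mm apart on a dark wooden board (100 x 540 x 18 mm) on the bench beyond the wheels. Along the row they come in order a, b, c, d; this is a. Point: centre of the pad's top, 21 mm above the bench; y runs along the row from a to d, z up.
- pad_b_top (a point): One of four alike round cork pads, 82 mm across, 3 mm thick, fixed in a straight row 100 mm apart on a dark wooden board (100 x 540 x 18 mm) on the bench beyond the wheels. Along the row they come in order a, b, c, d; this is b. Point: centre of the pad's top, 21 mm above the bench; y runs along the row from a to d, z up.
- pad_c_top (a point): One of four alike round cork pads, 82 mm across, 3 mm thick, fixed in a straight row 100 mm apart on a dark wooden board (100 x 540 x 18 mm) on the bench beyond the wheels. Along the row they come in order a, b, c, d; this is c. Point: centre of the pad's top, 21 mm above the bench; y runs along the row from a to d, z up.
- pad_d_top (a point): One of four alike round cork pads, 82 mm across, 3 mm thick, fixed in a straight row 100 mm apart on a dark wooden board (100 x 540 x 18 mm) on the bench beyond the wheels. Along the row they come in order a, b, c, d; this is d. Point: centre of the pad's top, 21 mm above the bench; y runs along the row from a to d, z up.
- post_foot (a point): Fixed steel post, 16 mm across, 50 mm tall, with a brass collar 24 mm across, on the board beyond one end of the row, 88 mm from the centre of the end pad (a or d, it varies). At the other end is a flat round tin 12 mm high. Point: centre of the post's foot, on the board's top, 18 mm above the bench.

How it is judged:
By the outcome, as a careful person would: the job done as asked, in the order asked, and still so for the second after the job is handed in, with the robot touching nothing.
It also fails if it takes over 104 s, if anything falls off the work surface, if the arm or the gripper's body presses on something with over 40 N, if the wrist force passes 120 N, or if a joint passes its speed limit or range.

## Working session

There is one attempt and no reset: what is moved stays moved. The work goes in short steps, Python scripts to look and compute and a tool call to move; the robot and the scene stay as the last step left them, time stands still between calls to the robot, and variables do not carry over. Pictures are saved under pics/ and viewed, at most 14 in all, crops included, and the job is handed in when it is done.

Besides the shell and the picture viewer there is one more tool, called after ">>>" as name(argument=value, ...), one argument or row to a line, values as JSON. jog_arm: Moves the arm, as the interface text tells. Its arguments: {"type":"object","properties":{"commands":{"type":"array"},"hand":{"type":"number"},"force":{"type":"number"}},"required":["commands"]}

```bash
mkdir -p pics
python3 - <<'E'
from cell import r
import cv2,numpy as np
np.set_printoptions(precision=4,suppress=True)
s=r.observe();print(s['time'],s['eef_pos'],s['ee_rot'],s['gripper_width'])
for n in("scene","top","wrist"):
    im=r.capture(n);cv2.imwrite(f"pics/{n}0.png",im[...,::-1])
    p=r.camera_params(n);print(n,p)
E
```

```text
0.0 [0.2636 0.5661 0.2389] [[-0.9065  0.4221 -0.0006]
 [ 0.4221  0.9065 -0.0013]
 [ 0.     -0.0015 -1.    ]] 0.08809092984738345
scene {'K': array([[367.2288,   0.    , 258.3637],
       [  0.    , 367.2288, 192.8121],
       [  0.    ,   0.    ,   1.    ]]), 'camera_from_world': array([[ 0.6044,  0.7966, -0.0111, -0.3333],
       [ 0.5521, -0.4289, -0.715 , -0.2869],
       [-0.5743,  0.4261, -0.6991,  1.296 ],
       [ 0.    ,  0.    ,  0.    ,  1.    ]])}
top {'K': array([[425.8613,   0.    , 251.5166],
       [  0.    , 425.8613, 194.7735],
       [  0.    ,   0.    ,   1.    ]]), 'camera_from_world': array([[ 0.0002, -1.    , -0.0005,  0.0148],
       [-0.9941, -0.0001, -0.1086,  0.5689],
       [ 0.1086,  0.0005, -0.9941,  1.1577],
       [ 0.    ,  0.    ,  0.    ,  1.    ]])}
wrist {'K': array([[307.1896,   0.    , 256.9961],
       [  0.    , 307.1896, 191.6687],
       [  0.    ,   0.    ,   1.    ]]), 'T_tool_cam': array([[-0.0003, -0.9696, -0.2446,  0.0666],
       [ 1.    , -0.0004,  0.0002,  0.0011],
       [-0.0003, -0.2446,  0.9696, -0.1446],
       [ 0.    ,  0.    ,  0.    ,  1.    ]])}
```

View pics/top0.png

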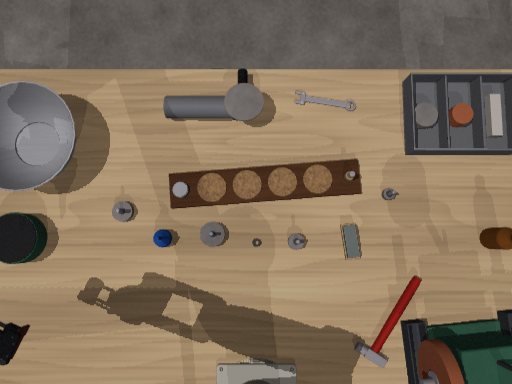

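View pics/scene0.png

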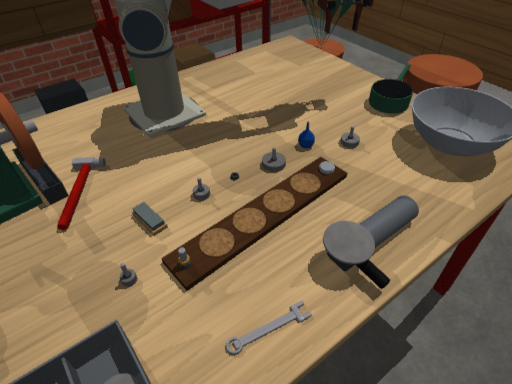

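The top view shows wheels near (123,211), (213,234), (297,241) and (390,194). The pads are at (212,187), (247,184), (282,181) and (318,178), with the post at the right end (350,175) and the tin at the left (180,189). Blue (163,238), the small nut (257,243) and the grey whetstone are distractors.

```bash
cat > h.py <<'E'
from cell import r
import cv2,numpy as np
np.set_printoptions(precision=4,suppress=True)
def campose(n,s=None):
    p=r.camera_params(n)
    if n=="wrist":
        T=np.eye(4);T[:3,:3]=s['ee_rot'];T[:3,3]=s['eef_pos'];return p['K'],T@p['T_tool_cam']
    return p['K'],np.linalg.inv(p['camera_from_world'])
def ray(K,T,uv,z):
    d=T[:3,:3]@np.linalg.solve(K,[uv[0],uv[1],1.]);return T[:3,3]+d*(z-T[2,3])/d[2]
def blobs(mask,amin):
    m=cv2.morphologyEx(mask.astype(np.uint8),cv2.MORPH_OPEN,np.ones((3,3)))
    return [c for c in cv2.findContours(m,cv2.RETR_EXTERNAL,cv2.CHAIN_APPROX_NONE)[0] if cv2.contourArea(c)>amin]
E
python3 - <<'E'
from h import *
im=cv2.imread('pics/top0.png');K,T=campose("top")
hsv=cv2.cvtColor(im,cv2.COLOR_BGR2HSV)
print([hsv[v,u].tolist() for u,v in((212,187),(123,216),(213,242),(225,178),(100,180))])
# pads: cork inside the board area
roi=np.zeros(im.shape[:2],bool);roi[155:210,165:365]=1
P=[]
for c in blobs(roi&(hsv[...,2]>85)&(hsv[...,1]>70),300):
    (u,v),(a,b),_=cv2.minAreaRect(c);
    e=cv2.fitEllipse(c);q=ray(K,T,e[0],.021);print('pad',e[0],e[1],q, );P.append(q)
P=np.array(P);
for uv in((123,211),(213,234),(297,241),(390,194)):
    roi=np.zeros(im.shape[:2],bool);u,v=uv;roi[v-22:v+22,u-22:u+22]=1
    for c in blobs(roi&(hsv[...,1]<60),60):
        x,rad=cv2.minEnclosingCircle(c);A=cv2.contourArea(c);q=ray(K,T,x,.02)
        d=T[2,3]-.02
        print('wheel',x,2*rad*d/K[0,0],2*np.sqrt(A/np.pi)*d/K[0,0],q)
big=np.hstack([cv2.resize(im[v-25:v+25,u-25:u+25],(390,290)) if 0 else cv2.resize(im[v-25:v+25,u-25:u+25],(195,195),interpolation=0) for u,v in((123,211),(213,234),(297,241),(390,194))])
cv2.imwrite('pics/w.png',big)
E
```

```text
[[15, 121, 145], [4, 16, 115], [10, 15, 102], [11, 152, 72], [18, 84, 179]]
pad (211.25326538085938, 187.0021209716797) (28.2252197265625, 28.682350158691406) [0.592  0.1284 0.021 ]
pad (246.59341430664062, 184.16067504882812) (28.128923416137695, 28.928730010986328) [0.6001 0.0288 0.021 ]
pad (281.8145446777344, 181.3809051513672) (28.222030639648438, 28.81895637512207) [ 0.6081 -0.0707  0.021 ]
pad (317.10406494140625, 178.60618591308594) (28.211204528808594, 28.8759765625) [ 0.616  -0.1705  0.021 ]
pad (265.7927551269531, 181.98590087890625) (57.147735595703125, 237.0055389404297) [ 0.6063 -0.0254  0.021 ]
wheel (122.37837982177734, 211.05404663085938) 0.060594421298473256 0.05670460159046997 [0.5241 0.3772 0.02  ]
wheel (212.05172729492188, 233.67733764648438) 0.07002063989241016 0.06722017818297293 [0.4609 0.1249 0.02  ]
wheel (295.8043518066406, 241.2391357421875) 0.04547622929059583 0.042748010995853146 [ 0.44   -0.1084  0.02  ]
wheel (388.5, 193.5) 0.03900698898361758 0.03344254952593194 [ 0.5738 -0.3711  0.02  ]
```

View pics/w.png

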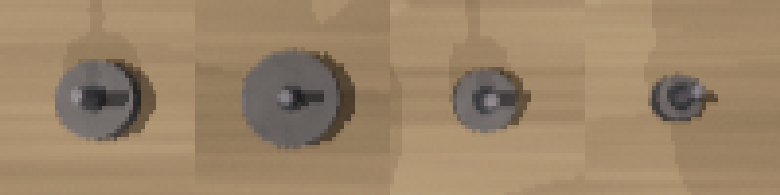

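Sizes read about 58, 70, 46 and 34 mm from left to right, which is unambiguous. Pad spacing measures 99.9 mm, matching the text. The post is beside the pad at y=-0.17. I'll start with the 58 wheel: hover over it and look from close by.

>>> jog_arm(
  commands=[-0.2,-0.04,0.05,0,0,0,-0.4,-0.08,0.1,0,0,0,-0.55,-0.11,0.14,0,0,0,-0.68,-0.135,0.17,0,0,0,-0.75,-0.15,0.19,0,0,0,-0.79,-0.156,0.2,0,0,0,-0.79,-0.156,0.2,0,0,0,-0.79,-0.156,0.2,0,0,0,-0.79,-0.156,0.2,0,0,0,-0.79,-0.156,0.2,0,0,0],
  hand=100,
  force=30,
)

```text
time: 1.4
eef_pos: [0.5232, 0.3776, 0.1602]
ee_rot: [[-0.907, 0.421, 0.0], [0.421, 0.907, 0.0], [-0.0, 0.001, -1.0]]
wrist_force: [-0.6, 0.4, 0.3]
gripper_width: 0.088
gripper_force: 0.0
```

Run:
```python
from h import *
s=r.observe();im=r.capture("wrist");cv2.imwrite('pics/w58.png',im[...,::-1])
print(s['time'],s['eef_pos'],s['ee_rot'],s['wrist_force'])
```

```text
1.4 [0.5232 0.3776 0.1602] [[-0.9073  0.4206  0.0004]
 [ 0.4206  0.9073  0.0004]
 [-0.0002  0.0005 -1.    ]] [-0.6015  0.3764  0.3409]
```

View pics/w58.png

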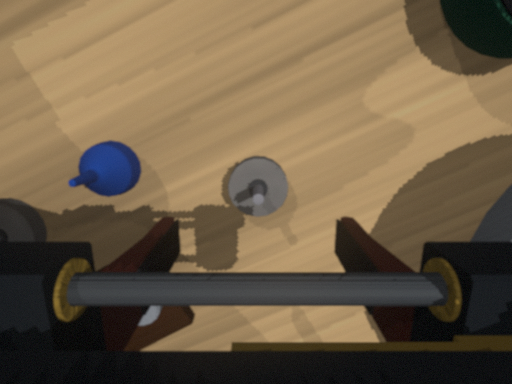

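The disc shows at about (258,186) with the shank top at (258,200); the fingers straddle it at either side.

```bash
cat >> h.py <<'E'
def look(name,zoff=0.,cap=True):
    """close wrist look: disc (plane .02) and bright shank top (plane .06); shifts to it in tool units"""
    s=r.observe();im=np.ascontiguousarray(r.capture("wrist")[...,::-1]);K,T=campose("wrist",s)
    hsv=cv2.cvtColor(im,cv2.COLOR_BGR2HSV);m=(hsv[...,1]<55)&(hsv[...,2]>50);m[240:]=0;m[:,:150]=0;m[:,360:]=0
    c=min(blobs(m,300),key=lambda c:np.hypot(*(np.array(cv2.minEnclosingCircle(c)[0])-(257,195))))
    c=cv2.convexHull(c);e=cv2.fitEllipse(c);d=ray(K,T,e[0],.02+zoff)
    D=np.sqrt(e[1][0]*e[1][1])*(T[2,3]-.02-zoff)/K[0,0]
    mm=np.zeros_like(m,np.uint8);cv2.drawContours(mm,[c],-1,1,-1)
    u,v=map(int,e[0]);b=np.zeros_like(mm);b[v-4:v+32,u-15:u+16]=1
    k=cv2.GaussianBlur(hsv[...,2],(5,5),0)*b;_,mx,_,loc=cv2.minMaxLoc(k)
    t=blobs((hsv[...,2]>.85*mx)*b>0,8);t=max(t,key=cv2.contourArea) if t else None
    (tu,tv)=cv2.minEnclosingCircle(t)[0] if t is not None else loc
    q=ray(K,T,(tu,tv),.06+zoff)
    print(name,'t',s['time'],'eef',s['eef_pos'],'disc px',e[0],'D',D,'at',d,'| top px',(tu,tv),'at',q)
    return s,d,q
def go(p,s=None):
    s=s or r.observe();print('units to',p,np.round(s['ee_rot'].T@(np.array(p)-s['eef_pos'])/.4,4))
E
python3 - <<'E'
from h import *
s,d,q=look('58');go([*((d+q)/2)[:2],.045],s)
E
```

```text
58 t 1.45 eef [0.5233 0.3775 0.1601] disc px (257.5367431640625, 186.00782775878906) D 0.05458504658809586 at [0.5237 0.3792 0.02  ] | top px (257.6739196777344, 198.1086883544922) at [0.5246 0.3788 0.06  ]
units to [np.float64(0.5241290055433254), np.float64(0.3789988606064222), 0.045] [-0.0002  0.0042  0.2877]
```

>>> jog_arm(
  commands=[0,0.004,0.1,0,0,0,0,0.004,0.2,0,0,0,0,0.004,0.26,0,0,0,0,0.004,0.288,0,0,0,0,0.004,0.288,0,0,0,0,0.004,0.288,0,0,0],
)

```text
time: 2.25
eef_pos: [0.5253, 0.3786, 0.0456]
ee_rot: [[-0.907, 0.422, 0.002], [0.422, 0.907, 0.001], [-0.001, 0.002, -1.0]]
wrist_force: [0.1, 0.1, 0.3]
gripper_width: 0.0878
gripper_force: 0.0
```

>>> jog_arm(
  commands=[0,0,0,0,0,0,0,0,0,0,0,0,0,0,0,0,0,0,0,0,0,0,0,0,0,0,0,0,0,0,0,0,0,0,0,0,0,0,0,0,0,0,0,0,0,0,0,0],
  hand=0,
)

```text
time: 3.25
eef_pos: [0.5246, 0.3781, 0.0444]
ee_rot: [[-0.907, 0.422, -0.0], [0.422, 0.907, -0.0], [0.0, -0.0, -1.0]]
wrist_force: [-0.2, -0.2, -0.5]
gripper_width: 0.0114
gripper_force: 0.0
```

>>> jog_arm(
  commands=[0,0,0,0,0,0,0,0,0,0,0,0,0,0,0,0,0,0,0,0,-0.04,0,0,0,0,0,-0.12,0,0,0,0,0,-0.22,0,0,0,0,0,-0.264,0,0,0,0,0,-0.264,0,0,0],
)

```text
time: 4.25
eef_pos: [0.5253, 0.3785, 0.1517]
ee_rot: [[-0.907, 0.422, 0.003], [0.422, 0.907, 0.002], [-0.002, 0.003, -1.0]]
wrist_force: [-0.1, 0.5, -2.3]
gripper_width: 0.0094
gripper_force: 30.0
```

>>> jog_arm(
  commands=[-0.03,-0.04,0,0,0,0,-0.08,-0.11,0,0,0,0,-0.14,-0.2,0,0,0,0,-0.2,-0.28,0,0,0,0,-0.26,-0.365,0,0,0,0,-0.32,-0.45,0,0,0,0,-0.38,-0.53,0,0,0,0,-0.44,-0.615,0,0,0,0,-0.5,-0.7,0,0,0,0,-0.56,-0.785,0,0,0,0,-0.61,-0.855,0,0,0,0,-0.645,-0.905,0,0,0,0,-0.665,-0.931,0,0,0,0,-0.665,-0.931,0,0,0,0,-0.665,-0.931,0,0,0,0,-0.665,-0.931,0,0,0,0],
)

```text
time: 6.25
eef_pos: [0.6083, -0.0709, 0.15]
ee_rot: [[-0.907, 0.421, -0.0], [0.421, 0.907, 0.0], [0.0, -0.0, -1.0]]
wrist_force: [0.1, 0.2, -0.1]
gripper_width: 0.0096
gripper_force: 30.0
```

Run:
```python
from h import *
s=r.observe();im=r.capture("wrist");cv2.imwrite('pics/p58.png',im[...,::-1])
K,T=campose("wrist",s);W=np.linalg.inv(T)
print(s['eef_pos'],s['gripper_width'])
for p in ((.592,.1284),(.6001,.0288),(.6081,-.0707),(.616,-.1705)):
    c=W@np.array([*p,.021,1]);print(p,(K@c[:3])[:2]/c[2])
go([.608,-.0707,.066],s)
```

```text
[ 0.6083 -0.0709  0.15  ] 0.009606887624834295
(0.592, 0.1284) [463.0953  74.6838]
(0.6001, 0.0288) [354.8299 134.4301]
(0.6081, -0.0707) [255.8654 188.9319]
(0.616, -0.1705) [164.6621 239.0148]
units to [0.608, -0.0707, 0.066] [0.0009 0.0002 0.2099]
```

View pics/p58.png

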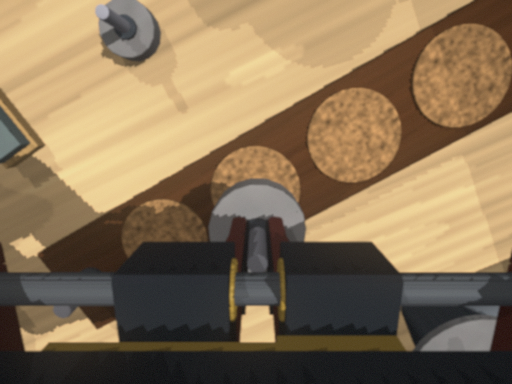

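The wheel is held upright, and the pads sit at (355,135) and (463,75) where predicted. I'll lower it.

>>> jog_arm(
  commands=[0,0,0.06,0,0,0,0,0,0.13,0,0,0,0,0,0.18,0,0,0,0,0,0.2,0,0,0,0,0,0.205,0,0,0,0,0,0.208,0,0,0,0,0,0.21,0,0,0,0,0,0.212,0,0,0,0,0,0.213,0,0,0,0,0,0.213,0,0,0],
)

```text
time: 7.55
eef_pos: [0.6088, -0.0719, 0.0654]
ee_rot: [[-0.907, 0.422, 0.001], [0.422, 0.907, -0.0], [-0.001, 0.0, -1.0]]
wrist_force: [-1.1, -0.2, 3.6]
gripper_width: 0.0096
gripper_force: 30.0
```

Contact felt. I'll release it, retreat, and head to the next wheel.

>>> jog_arm(
  commands=[0,0,0,0,0,0,0,0,0,0,0,0,0,0,0,0,0,0,0,0,0,0,0,0,0,0,-0.05,0,0,0,0,0,-0.15,0,0,0,0,0,-0.24,0,0,0,0,0,-0.24,0,0,0],
  hand=40,
)

```text
time: 8.55
eef_pos: [0.6108, -0.0721, 0.1652]
ee_rot: [[-0.907, 0.422, 0.007], [0.422, 0.907, -0.001], [-0.007, 0.002, -1.0]]
wrist_force: [0.3, -0.4, -0.2]
gripper_width: 0.0351
gripper_force: 0.0
```

Run:
```python
from h import *
s,d,q=look('placed58',zoff=.021)
go([.461,.125,.16],s)
```

```text
placed58 t 8.55 eef [ 0.6108 -0.0721  0.1652] disc px (255.564208984375, 185.3727264404297) D 0.05474747062999013 at [ 0.6074 -0.0704  0.041 ] | top px (255.93589782714844, 199.25640869140625) at [ 0.609  -0.0707  0.081 ]
units to [0.461, 0.125, 0.16] [0.5477 0.2886 0.01  ]
```

>>> jog_arm(
  commands=[0.06,0.03,0,0,0,0,0.16,0.085,0,0,0,0,0.27,0.144,0,0,0,0,0.38,0.203,0,0,0,0,0.47,0.25,0,0,0,0,0.52,0.278,0,0,0,0,0.54,0.289,0,0,0,0,0.54,0.289,0,0,0,0,0.54,0.289,0,0,0,0],
  hand=100,
)

```text
time: 9.72
eef_pos: [0.462, 0.1236, 0.1608]
ee_rot: [[-0.906, 0.423, 0.0], [0.423, 0.906, -0.0], [-0.0, -0.0, -1.0]]
wrist_force: [0.8, -0.2, -1.0]
gripper_width: 0.0877
gripper_force: 0.0
```

Run:
```python
from h import *
s,d,q=look('70');go([*((d+q)/2)[:2],.045],s)
```

```text
70 t 9.725 eef [0.462  0.1236 0.1608] disc px (256.0270690917969, 183.750732421875) D 0.06616801469882708 at [0.4599 0.1249 0.02  ] | top px (256.5, 196.5) at [0.4618 0.1246 0.06  ]
units to [np.float64(0.4608515061869118), np.float64(0.12471066022236316), 0.045] [0.0039 0.0012 0.2894]
```

>>> jog_arm(
  commands=[0.003,0.002,0.1,0,0,0,0.003,0.002,0.2,0,0,0,0.003,0.002,0.26,0,0,0,0.003,0.002,0.29,0,0,0,0.003,0.002,0.29,0,0,0],
)

```text
time: 10.4
eef_pos: [0.4608, 0.125, 0.0444]
ee_rot: [[-0.906, 0.423, -0.001], [0.423, 0.906, -0.0], [0.001, -0.001, -1.0]]
wrist_force: [1.3, 0.9, 0.3]
gripper_width: 0.0879
gripper_force: 0.0
```

>>> jog_arm(
  commands=[0,0,0,0,0,0,0,0,0,0,0,0,0,0,0,0,0,0,0,0,0,0,0,0,0,0,0,0,0,0,0,0,0,0,0,0,0,0,0,0,0,0,0,0,0,0,0,0,0,0,0,0,0,0,0,0,0,0,0,0,0,0,0,0,0,0,0,0,-0.04,0,0,0,0,0,-0.12,0,0,0,0,0,-0.22,0,0,0,0,0,-0.264,0,0,0,0,0,-0.264,0,0,0],
  hand=0,
)

```text
time: 12.4
eef_pos: [0.4618, 0.1257, 0.1525]
ee_rot: [[-0.907, 0.422, 0.004], [0.422, 0.907, 0.001], [-0.003, 0.003, -1.0]]
wrist_force: [-0.4, -0.2, -2.7]
gripper_width: 0.0092
gripper_force: 30.0
```

>>> jog_arm(
  commands=[-0.03,-0.023,0,0,0,0,-0.09,-0.069,0,0,0,0,-0.17,-0.13,0,0,0,0,-0.25,-0.19,0,0,0,0,-0.33,-0.25,0,0,0,0,-0.41,-0.312,0,0,0,0,-0.49,-0.373,0,0,0,0,-0.56,-0.427,0,0,0,0,-0.62,-0.472,0,0,0,0,-0.65,-0.495,0,0,0,0,-0.663,-0.505,0,0,0,0,-0.663,-0.505,0,0,0,0,-0.663,-0.505,0,0,0,0,-0.663,-0.505,0,0,0,0],
)

```text
time: 14.15
eef_pos: [0.6157, -0.1689, 0.1506]
ee_rot: [[-0.907, 0.421, -0.0], [0.421, 0.907, 0.0], [0.0, 0.0, -1.0]]
wrist_force: [-0.2, -0.1, -2.2]
gripper_width: 0.0095
gripper_force: 30.0
```

Run:
```python
from h import *
go([.616,-.1705,.066])
```

```text
units to [0.616, -0.1705, 0.066] [-0.0024 -0.0033  0.2115]
```

>>> jog_arm(
  commands=[-0.002,-0.002,0.06,0,0,0,-0.002,-0.002,0.13,0,0,0,-0.002,-0.002,0.18,0,0,0,-0.002,-0.002,0.2,0,0,0,-0.002,-0.002,0.205,0,0,0,-0.002,-0.002,0.208,0,0,0,-0.002,-0.002,0.21,0,0,0,-0.002,-0.002,0.212,0,0,0,-0.002,-0.002,0.213,0,0,0,-0.002,-0.002,0.213,0,0,0],
)

```text
time: 15.4
eef_pos: [0.6165, -0.1708, 0.0659]
ee_rot: [[-0.907, 0.422, 0.001], [0.422, 0.907, -0.0], [-0.001, 0.0, -1.0]]
wrist_force: [-1.6, 0.3, 3.1]
gripper_width: 0.0096
gripper_force: 30.0
```

>>> jog_arm(
  commands=[0,0,0,0,0,0,0,0,0,0,0,0,0,0,0,0,0,0,0,0,0,0,0,0,0,0,-0.05,0,0,0,0,0,-0.15,0,0,0,0,0,-0.24,0,0,0,0,0,-0.24,0,0,0,0,0,-0.24,0,0,0],
  hand=40,
)

```text
time: 16.52
eef_pos: [0.6161, -0.1707, 0.1617]
ee_rot: [[-0.907, 0.422, 0.0], [0.422, 0.907, -0.0], [-0.0, 0.0, -1.0]]
wrist_force: [0.1, -0.6, -0.8]
gripper_width: 0.0349
gripper_force: 0.0
```

Run:
```python
from h import *
s,d,q=look('placed70',zoff=.021)
go([.44,-.1084,.16],s)
```

```text
placed70 t 16.525 eef [ 0.6161 -0.1707  0.1617] disc px (256.9350280761719, 191.08348083496094) D 0.06637664972314894 at [ 0.6163 -0.1696  0.041 ] | top px (257.260009765625, 205.86000061035156) at [ 0.6179 -0.1701  0.081 ]
units to [0.44, -0.1084, 0.16] [ 0.4648 -0.0447  0.0041]
```

>>> jog_arm(
  commands=[0.06,-0.006,0,0,0,0,0.16,-0.016,0,0,0,0,0.27,-0.026,0,0,0,0,0.37,-0.036,0,0,0,0,0.44,-0.043,0,0,0,0,0.465,-0.045,0,0,0,0,0.465,-0.045,0,0,0,0,0.465,-0.045,0,0,0,0],
  hand=100,
)

```text
time: 17.58
eef_pos: [0.4414, -0.1089, 0.1613]
ee_rot: [[-0.907, 0.422, 0.001], [0.422, 0.907, -0.0], [-0.001, 0.0, -1.0]]
wrist_force: [-0.5, -1.3, -0.8]
gripper_width: 0.0878
gripper_force: 0.0
```

Run:
```python
from h import *
s,d,q=look('46');go([*((d+q)/2)[:2],.045],s)
```

```text
46 t 17.575 eef [ 0.4414 -0.1089  0.1613] disc px (254.52944946289062, 184.4364471435547) D 0.04333397758273406 at [ 0.4395 -0.1094  0.02  ] | top px (257.0, 211.0) at [ 0.4529 -0.113   0.06  ]
units to [np.float64(0.44619765639209336), np.float64(-0.11120407792027469), 0.045] [-0.0131 -0.0001  0.2908]
```

The shank-top pixel is off here, since it hit the disc's edge. The disc centre agrees with the top view to about 1 mm, so I'll use that.

>>> jog_arm(
  commands=[0.003,-0.002,0.1,0,0,0,0.003,-0.002,0.2,0,0,0,0.003,-0.002,0.26,0,0,0,0.003,-0.002,0.29,0,0,0,0.003,-0.002,0.29,0,0,0],
)

```text
time: 18.25
eef_pos: [0.4388, -0.1088, 0.0448]
ee_rot: [[-0.907, 0.422, -0.001], [0.422, 0.907, 0.0], [0.001, -0.0, -1.0]]
wrist_force: [-0.6, -0.1, 0.2]
gripper_width: 0.0883
gripper_force: 0.0
```

>>> jog_arm(
  commands=[0,0,0,0,0,0,0,0,0,0,0,0,0,0,0,0,0,0,0,0,0,0,0,0,0,0,0,0,0,0,0,0,0,0,0,0,0,0,0,0,0,0,0,0,0,0,0,0,0,0,0,0,0,0,0,0,0,0,0,0,0,0,0,0,0,0,0,0,-0.04,0,0,0,0,0,-0.12,0,0,0,0,0,-0.22,0,0,0,0,0,-0.264,0,0,0,0,0,-0.264,0,0,0],
  hand=0,
)

```text
time: 20.25
eef_pos: [0.4397, -0.109, 0.1529]
ee_rot: [[-0.907, 0.422, 0.004], [0.422, 0.907, -0.001], [-0.004, 0.001, -1.0]]
wrist_force: [-0.4, -0.5, -0.7]
gripper_width: 0.0092
gripper_force: 30.0
```

Run:
```python
from h import *
s=r.observe();go([.6001,.0288,s['eef_pos'][2]],s)
im=r.capture("wrist");cv2.imwrite('pics/g46.png',im[100:300,100:412,::-1])
```

```text
units to [0.6001, 0.0288, np.float64(0.15287426448226155)] [-0.2182  0.4816  0.0012]
```

View pics/g46.png

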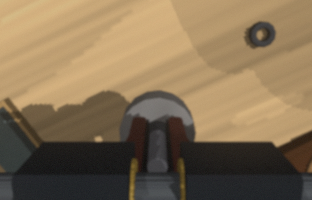

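The 46 wheel is in the jaws, upright, at crop (157,120). I'll carry it to the third pad.

>>> jog_arm(
  commands=[-0.014,0.03,0,0,0,0,-0.045,0.1,0,0,0,0,-0.086,0.19,0,0,0,0,-0.127,0.28,0,0,0,0,-0.168,0.37,0,0,0,0,-0.2,0.44,0,0,0,0,-0.213,0.47,0,0,0,0,-0.218,0.4815,0,0,0,0,-0.218,0.4815,0,0,0,0,-0.218,0.4815,0,0,0,0,-0.218,0.4815,0,0,0,0],
)

```text
time: 21.68
eef_pos: [0.5986, 0.0285, 0.151]
ee_rot: [[-0.906, 0.423, -0.0], [0.423, 0.906, -0.0], [0.0, -0.0, -1.0]]
wrist_force: [0.2, -0.0, -0.9]
gripper_width: 0.0091
gripper_force: 30.0
```

>>> jog_arm(
  commands=[0,0,0.06,0,0,0,0,0,0.13,0,0,0,0,0,0.18,0,0,0,0,0,0.2,0,0,0,0,0,0.205,0,0,0,0,0,0.208,0,0,0,0,0,0.21,0,0,0,0,0,0.212,0,0,0,0,0,0.213,0,0,0,0,0,0.213,0,0,0],
)

```text
time: 22.92
eef_pos: [0.5993, 0.029, 0.0662]
ee_rot: [[-0.907, 0.422, 0.001], [0.422, 0.907, -0.0], [-0.001, 0.0, -1.0]]
wrist_force: [-1.0, 0.6, 5.1]
gripper_width: 0.0092
gripper_force: 30.0
```

>>> jog_arm(
  commands=[0,0,0,0,0,0,0,0,0,0,0,0,0,0,0,0,0,0,0,0,0,0,0,0,0,0,-0.05,0,0,0,0,0,-0.15,0,0,0,0,0,-0.24,0,0,0,0,0,-0.24,0,0,0,0,0,-0.24,0,0,0],
  hand=40,
)

```text
time: 24.05
eef_pos: [0.5987, 0.029, 0.1619]
ee_rot: [[-0.907, 0.422, 0.0], [0.422, 0.907, 0.0], [-0.0, 0.0, -1.0]]
wrist_force: [0.3, -0.6, 0.2]
gripper_width: 0.0356
gripper_force: 0.0
```

Run:
```python
from h import *
s,d,q=look('placed46',zoff=.021)
go([.5738,-.3711,.16],s)
```

```text
placed46 t 24.05 eef [0.5987 0.029  0.1619] disc px (257.03155517578125, 192.26502990722656) D 0.043412928339599914 at [0.6    0.0297 0.041 ] | top px (257.5, 207.125) at [0.6016 0.0294 0.081 ]
units to [0.5738, -0.3711, 0.16] [-0.3658 -0.9331  0.0048]
```

>>> jog_arm(
  commands=[-0.04,-0.1,0,0,0,0,-0.09,-0.23,0,0,0,0,-0.14,-0.36,0,0,0,0,-0.19,-0.485,0,0,0,0,-0.24,-0.61,0,0,0,0,-0.285,-0.73,0,0,0,0,-0.325,-0.83,0,0,0,0,-0.352,-0.9,0,0,0,0,-0.366,-0.933,0,0,0,0,-0.366,-0.933,0,0,0,0,-0.366,-0.933,0,0,0,0],
  hand=100,
)

```text
time: 25.48
eef_pos: [0.5741, -0.3698, 0.1612]
ee_rot: [[-0.907, 0.421, -0.001], [0.421, 0.907, 0.001], [0.001, 0.0, -1.0]]
wrist_force: [0.0, 0.3, 0.2]
gripper_width: 0.0878
gripper_force: 0.0
```

Run:
```python
from h import *
s,d,q=look('34');go([*d[:2],.045],s);go([*q[:2],.045],s)
im=r.capture("wrist");cv2.imwrite('pics/l34.png',im[100:300,100:412,::-1])
```

```text
34 t 25.475 eef [ 0.5741 -0.3698  0.1612] disc px (252.69580078125, 187.51666259765625) D 0.0316674726933456 at [ 0.574  -0.3729  0.02  ] | top px (256.0, 210.0) at [ 0.5843 -0.3741  0.06  ]
units to [np.float64(0.573963476780714), np.float64(-0.37286074972256317), 0.045] [-0.0033 -0.0073  0.2904]
units to [np.float64(0.5842967988910652), np.float64(-0.37408482356208206), 0.045] [-0.028   0.0008  0.2904]
```

View pics/l34.png

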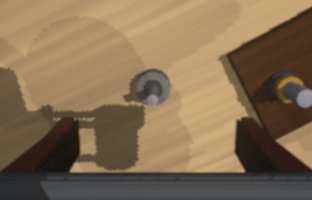

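The shank top shows at crop (152,98) and the disc at (153,88), so the disc estimate is good. The post is well clear, to the right.

>>> jog_arm(
  commands=[-0.003,-0.007,0.1,0,0,0,-0.003,-0.007,0.2,0,0,0,-0.003,-0.007,0.26,0,0,0,-0.003,-0.007,0.29,0,0,0,-0.003,-0.007,0.29,0,0,0],
)

```text
time: 26.2
eef_pos: [0.5742, -0.3739, 0.0455]
ee_rot: [[-0.907, 0.422, -0.0], [0.422, 0.907, 0.0], [0.001, 0.0, -1.0]]
wrist_force: [0.7, 0.1, 0.3]
gripper_width: 0.0873
gripper_force: 0.0
```

>>> jog_arm(
  commands=[0,0,0,0,0,0,0,0,0,0,0,0,0,0,0,0,0,0,0,0,0,0,0,0,0,0,0,0,0,0,0,0,0,0,0,0,0,0,0,0,0,0,0,0,0,0,0,0,0,0,0,0,0,0,0,0,0,0,0,0,0,0,0,0,0,0,0,0,-0.04,0,0,0,0,0,-0.12,0,0,0,0,0,-0.22,0,0,0,0,0,-0.264,0,0,0,0,0,-0.264,0,0,0],
  hand=0,
)

```text
time: 28.2
eef_pos: [0.5748, -0.3746, 0.153]
ee_rot: [[-0.907, 0.422, 0.003], [0.422, 0.907, -0.002], [-0.003, -0.0, -1.0]]
wrist_force: [-0.6, 0.3, -0.4]
gripper_width: 0.0092
gripper_force: 30.0
```

Run:
```python
from h import *
s=r.observe();go([.592,.1284,s['eef_pos'][2]],s)
```

```text
units to [0.592, 0.1284, np.float64(0.15300218456261722)] [ 0.4918  1.1581 -0.0021]
```

>>> jog_arm(
  commands=[0.013,0.03,0,0,0,0,0.038,0.09,0,0,0,0,0.076,0.18,0,0,0,0,0.115,0.27,0,0,0,0,0.153,0.36,0,0,0,0,0.191,0.45,0,0,0,0,0.23,0.54,0,0,0,0,0.268,0.63,0,0,0,0,0.306,0.72,0,0,0,0,0.336,0.79,0,0,0,0,0.353,0.83,0,0,0,0,0.353,0.83,0,0,0,0,0.353,0.83,0,0,0,0],
)

```text
time: 29.82
eef_pos: [0.586, -0.014, 0.1511]
ee_rot: [[-0.906, 0.422, -0.0], [0.422, 0.906, -0.0], [0.0, -0.0, -1.0]]
wrist_force: [0.5, 0.0, -0.6]
gripper_width: 0.0093
gripper_force: 30.0
```

>>> jog_arm(
  commands=[0.013,0.03,0,0,0,0,0.042,0.1,0,0,0,0,0.08,0.19,0,0,0,0,0.115,0.27,0,0,0,0,0.132,0.312,0,0,0,0,0.138,0.326,0,0,0,0,0.138,0.326,0,0,0,0,0.138,0.326,0,0,0,0],
)

```text
time: 30.82
eef_pos: [0.5912, 0.127, 0.1512]
ee_rot: [[-0.906, 0.423, -0.0], [0.423, 0.906, -0.0], [0.0, -0.0, -1.0]]
wrist_force: [-0.0, -0.4, -0.8]
gripper_width: 0.0093
gripper_force: 30.0
```

Run:
```python
from h import *
s=r.observe();print(s['gripper_width']);go([.592,.1284,.066],s)
```

```text
0.009300688862789043
units to [0.592, 0.1284, 0.066] [-0.0002  0.0041  0.2131]
```

>>> jog_arm(
  commands=[0,0.003,0.06,0,0,0,0,0.003,0.13,0,0,0,0,0.003,0.18,0,0,0,0,0.003,0.2,0,0,0,0,0.003,0.205,0,0,0,0,0.003,0.208,0,0,0,0,0.003,0.21,0,0,0,0,0.003,0.212,0,0,0,0,0.003,0.213,0,0,0,0,0.003,0.213,0,0,0],
)

```text
time: 32.08
eef_pos: [0.592, 0.1291, 0.0666]
ee_rot: [[-0.907, 0.422, 0.001], [0.422, 0.907, 0.0], [-0.0, 0.0, -1.0]]
wrist_force: [-1.0, 0.3, 3.8]
gripper_width: 0.0094
gripper_force: 30.0
```

Contact felt. I'll release it, retreat and back away toward the base, clear of the row, for a final check.

>>> jog_arm(
  commands=[0,0,0,0,0,0,0,0,0,0,0,0,0,0,0,0,0,0,0,0,0,0,0,0,0,0,-0.05,0,0,0,0,0,-0.15,0,0,0,0,0,-0.24,0,0,0,0,0,-0.34,0,0,0,0.1,0.05,-0.4,0,0,0,0.2,0.1,-0.4,0,0,0,0.3,0.15,-0.4,0,0,0,0.3,0.2,-0.4,0,0,0,0.3,0.25,-0.4,0,0,0,0.3,0.25,-0.4,0,0,0,0.3,0.25,-0.4,0,0,0],
  hand=40,
)

```text
time: 33.95
eef_pos: [0.5255, 0.2696, 0.2257]
ee_rot: [[-0.906, 0.423, -0.001], [0.423, 0.906, -0.001], [0.0, -0.001, -1.0]]
wrist_force: [-0.1, 0.0, -0.3]
gripper_width: 0.035
gripper_force: 0.0
```

Run:
```python
from h import *
s=r.observe();print(s['eef_pos'],s['time'])
im=np.ascontiguousarray(r.capture("top")[...,::-1]);K,T=campose("top");W=np.linalg.inv(T)
hsv=cv2.cvtColor(im,cv2.COLOR_BGR2HSV)
for p in ((.592,.1284),(.6001,.0288),(.6081,-.0707),(.616,-.1705)):
    c=W@np.array([*p,.041,1]);u,v=((K@c[:3])[:2]/c[2]).astype(int)
    roi=np.zeros(im.shape[:2],bool);roi[v-17:v+18,u-17:u+18]=1
    B=blobs(roi&(hsv[...,1]<55)&(hsv[...,2]>60),40)
    c=max(B,key=cv2.contourArea);x,rad=cv2.minEnclosingCircle(c);q=ray(K,T,x,.041)
    print(p,'disc at',q,'D',2*rad*(T[2,3]-.041)/K[0,0])
cv2.imwrite('pics/end.png',cv2.resize(im[140:260,150:400],(750,360),interpolation=cv2.INTER_CUBIC))
```

```text
[0.5255 0.2696 0.2257] 33.95
(0.592, 0.1284) disc at [0.5916 0.1297 0.041 ] D 0.033676434056048
(0.6001, 0.0288) disc at [0.6001 0.0295 0.041 ] D 0.044675431196667906
(0.6081, -0.0707) disc at [ 0.6076 -0.0698  0.041 ] D 0.05699955924403001
(0.616, -0.1705) disc at [ 0.6164 -0.1682  0.041 ] D 0.06998591297097141
```

View pics/end.png

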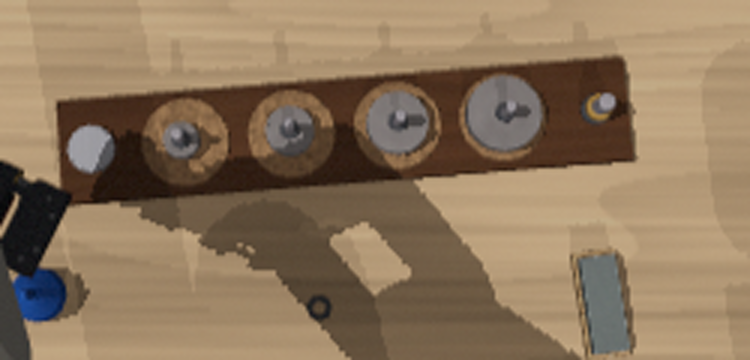

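The four wheels stand on their pads within about 2 mm of centre. From the post at the right (600,105) leftward they run 70 (505,112), 58 (400,122), 46 (290,130), 34 (182,140), and the gripper is clear at the left edge. I'll hand the job in.

```bash
python3 -c "
from cell import r
print(r.finish_job())"
```

```text
the job is handed in; nothing more can be done
None
```

All four grinding wheels are standing shank up on their cork pads in size order, the largest next to the steel post, each within about 2 mm of centre; I handed the job in at about 34 s.

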